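# Swing the drip tray home under the tap

## Task

The drip tray was put back crooked after washing. Push it lengthwise until the slot in its end sits fully on the pivot peg, then push its free near corner round so the tray turns on that peg, past the spring clip, and press its back edge firmly up against the stop peg, where the clip holds it. Do it gently by feel - the sheet-metal tray must never be pushed harder than 25 N - leave the other things where they stand, and let go of the tray.

Things in the scene. Friction and masses are not known exactly. Their poses are not given: they have to be found in the camera images.
- stand: tap stand fixed to the counter: aluminium plate 265 x 325, 4 thick (top at z = 4), with two pegs, a spring clip and a tap column. Origin: on the pivot peg's axis at counter height. x points to the column (away from the robot, within 0.25 rad), y from clip to pivot peg, z up. Plate: x -150 to 115, y -237 to 88. Column: 38 dia (foot 64), 270 high, at x 76, y 40
- tap_spout (a point): lower tip of the tap's spout, 196 above the counter, at x 4, y -56 in the stand's frame; the tap is 29 dia and its handle reaches 320 high; a bar 23 thick at height 245 joins it to the column. Overhangs the tray: keep the hand clear of it
- tray: drip tray: flat smooth steel (friction on the stand about 0.3), 110 (x) x 180 (y) x 16 high, slatted top, 0.3 to 0.52 kg, loose on the stand's plate (underside z = 4). Origin: underside, where the pivot peg's axis lies once the slot is fully on. Spans x -88 (near edge) to 22 (back edge), y -168 (free end) to 12 (slotted end). Home: origin on the peg's axis, axes parallel to the stand's, back edge touching the stop peg
- slot_mouth (a point): middle of the slot's mouth in the slotted end of the tray, at x 0, y 12, z 16 in its frame. The slot is cut right through the height: flat bottom at y -6, 15 wide up to y 4, then flared at 45 degrees to 31 wide at y 12. The tray starts with the slot 14 to 26 mm short of fully on the peg, sideways up to about 5 mm off it
- push_corner (a point): the tray's free near corner, at x -88, y -168, z 16 in its frame, diagonally opposite the slotted corner. The tray starts yawed 0.36 to 0.49 rad clockwise from above relative to the stand, this corner nearest the robot; it turns home counter-clockwise, the corner moving away from the robot
- clip_notch (a point): middle of the mouth of the V notch (16 wide, 3.5 deep) for the clip in the tray's free end, at x 0, y -168, z 16 in its frame
- pivot_peg: upright steel peg, 12 dia, rising 23 above the plate, for the tray's slot, at the stand's origin. Origin: its foot on the plate (z = 4)
- stop_peg: a like peg, 12 dia, 23 high, at x 28, y -150 in the stand's frame; the tray's back edge bears on it when home. Origin: its foot on the plate
- clip (a joint): spring clip at the tray's free end: how far it is pushed outwards (m), 0 free, at most 0.008. It slides along the stand's y, sprung towards the pivot peg with 2.6 N plus 0.65 N per mm. In the last 10 degrees of the turn the tray's end rides up its 25-degree flank, pushing it back 4 to 5 mm; it springs into the notch when the tray is home and then reads about 0.0006
- clip_nose (a point): foremost point of the clip's rounded nose, 13 above the counter; with the clip free at x 0.7, y -164 in the stand's frame. The nose lies between two straight flanks, from x -23 to 13, reaching back to y -176; behind it is the clip's housing, x -22 to 22, y -193 to -205. All below 25 high
- tumbler: bystander, to be left alone: glass tumbler, 72 dia x 115; origin at the centre of its foot
- jug: bystander, to be left alone: steel jug with a side handle, 92 dia x 120; origin at the centre of its foot
- jigger: bystander, to be left alone: small waisted steel measure, 42 dia x 72, standing on the stand's plate beyond the stop peg; origin at the centre of its foot
- bar_spoon: bystander, to be left alone: steel spoon lying on the counter, 190 long; origin at the middle of its length, underside
- syrup: bystander, to be left alone: brown glass bottle, 64 dia x 210; origin at the centre of its foot
- cup_stack: bystander, to be left alone: upturned stack of paper cups, 86 dia x 125; origin at the centre of its foot
- sugar_jar: bystander, to be left alone: lidded glass jar, 72 dia x 100; origin at the centre of its foot
Mind the look-alikes: they are no part of the job. What is shaped like the tray but turquoise is not meant.

How it is judged:
By the outcome, as a careful person would: the job done as asked, in the order asked, and still so for the second after the job is handed in, with the robot touching nothing.
It also fails if it takes over 69 s, if anything falls off the work surface, if the arm or the gripper's body presses on something with over 40 N, if the wrist force passes 120 N, or if a joint passes its speed limit or range.

## Robot

A 7-joint arm with a two-finger parallel gripper is mounted at the origin on the work surface. World frame = base frame: x ahead of the robot, y to its left, z up, the work surface at z = 0. Lengths are in m, angles in rad, forces in N, time in s.
With the tool pointing down it reaches from about 0.4 to 0.875 m from the base axis. Payload 4.4 kg.
Tool frame: the origin (TCP) lies midway between the tips of the shut fingers; the grasp point (between the pads) lies grasp_offset behind it (grasp_offset is the distance from the TCP to the grasp point, in m); z points along the fingers, x is the direction in which the jaws open and shut, and the axes are right-handed (so a half turn about z gives the same grasp; the last joint's range is limited). The gripper opens to 85 mm and grips with 20 to 120 N. Pads are 22 mm wide; open, the fingers measure 114 mm over their backs; the gripper's body (76 mm by 85 mm) begins 54 mm behind the grasp point. The pads swing forward as they close: fully open they stand 13 mm farther back than shut.
Start: joints at [1.23, 0.628, 0.038, 1.517, -0.027, 0.996, -0.02], TCP at [0.176, -0.626, 0.231] pointing down, gripper open.
Joint ranges: [-3.06, 3.06], [-0.37, 2.12], [-1.25, 1.32], [0.18, 2.47], [-1.1, 4.24], [0.23, 1.98], [-2.94, 2.94]. Speed limits (rad/s): [2.57, 2.57, 3.14, 3.14, 3.14, 3.14, 3.14].

## Interface

Orientations are given as a rotation vector (axis times angle).
In Python, from bench import get_obs, read_camera, camera_params, finish_job, grasp_offset gives the robot as it stands. The module is installed in compiled form; this text tells all that it offers.
- The arm moves only by the tool play_rows, never from a script. Its argument "steps" is one flat list of numbers, 7 for each row, row after row: the opening, from 0 (shut) to 1 (fully open), then the shift along the tool's x, y, z in units of 20 cm (1.0 is 20 cm), then the turn, a rotation vector about the tool's x, y, z in units of 90 degrees (1.0 is 90 degrees). In form: [grip, x, y, z, wx, wy, wz, grip, x, y, z, wx, wy, wz, ...]. A call has 1 to 8 rows; each row shifts and turns the pose as measured when the row begins, along the tool's axes as they then stand; what a row does not reach is not made up. A row lasts 1/8 s, in which the tool goes at most 62.5 mm and 10.7 degrees, less where a joint would pass 70% of its speed; a pose out of reach is approached as far as the arm can. A call with a number of a shift or a turn outside -1 to 1 is refused whole. A call with a gripper value outside its range is refused whole. The fingers move at their own pace and stop on an object; "newtons" is the grip in N (left out, the last holds). Time passes only in rows, so rows that do not move let the fingers close. It gives the time, the measured TCP pose, the force and the opening at its end, in the units of the state.
- get_obs(): the state, without advancing time (a new reading comes with each control period).
- read_camera(name): name is "side" or "top"; returns the picture (384x512x3 uint8, red, green, blue); there is no depth.
- camera_params(name): a dict with "K" (3x3 intrinsics, pixels), "k1" (the pictures are not rectified: a ray, as slopes to the right and down, at radius r is drawn at 1 + k1 r^2 times it, then the intrinsics apply), "position" and "attitude" of the camera in the world. Camera axes: x right, y down, z forward; pixel columns grow to the right and rows downward; lengths in m; the calibration is good to about 2 mm. A picture is of the moment at which its call begins. camera_params takes no time and is no camera call.
- finish_job(): hands the job in, once; it reports no verdict.
The state is a dict: "time_s": time; "q": joint angles; "qvel": joint speeds; "tau": joint torques, N m; "eef_pos": TCP position; "eef_rot": TCP orientation; "wrist_force": force on the tool from outside, world axes, zero at the start; "moment": the same for the moment, N m; "grip_width": finger opening in m.
Only numpy, scipy, OpenCV 4.12 (cv2) and the standard library are available. Lean on these libraries where they do the work, as an engineer would, in place of code of your own. Each camera call takes 0.05 s, during which the arm holds its last target.

## Working session

There is one attempt and no reset: what is moved stays moved. The work goes in short steps, Python scripts to look and compute and a tool call to move; the robot and the scene stay as the last step left them, time stands still between calls to the robot, and variables do not carry over. Pictures are saved under pics/ and viewed, and the job is handed in when it is done.

Besides the shell and the picture viewer there is one more tool, called by a JSON object that holds its "fn" and its "kwargs". play_rows: Moves the arm, as the interface text tells. Its arguments: {"type":"object","properties":{"steps":{"type":"array","items":{"type":"number"}},"newtons":{"type":"number"}},"required":["steps"]}

```bash
mkdir -p pics
python3 - <<'E'
from bench import *
import cv2
import bench
for n in ("side","top"):
    im=read_camera(n); cv2.imwrite(f"pics/{n}0.png",im[:,:,::-1]); print(n,camera_params(n))
print(get_obs()); print(grasp_offset if not callable(grasp_offset) else grasp_offset())
E
```

```text
side {'K': array([[366.42703594,   0.        , 253.58031694],
       [  0.        , 366.42703594, 194.20415132],
       [  0.        ,   0.        ,   1.        ]]), 'k1': 0.013093398386503818, 'position': array([-0.18559197,  0.71417493,  0.6871453 ]), 'attitude': array([-0.92612264,  2.25315044, -1.2748418 ])}
top {'K': array([[409.68274242,   0.        , 256.92317455],
       [  0.        , 409.68274242, 190.9391869 ],
       [  0.        ,   0.        ,   1.        ]]), 'k1': -0.1271850503720582, 'position': array([0.39954992, 0.04893738, 1.36119148]), 'attitude': array([-2.19557634,  2.19629138, -0.07948529])}
{'time_s': 0.1, 'q': array([ 1.23021696,  0.62927653,  0.03845049,  1.51830811, -0.02698266,
        0.99627654, -0.01998609]), 'qvel': array([-0.00100851,  0.00045567,  0.0009216 , -0.0036746 ,  0.00110024,
        0.00012535, -0.00097406]), 'tau': array([ 2.69307078e-03, -5.64531398e+01,  1.23030670e+00, -1.93971312e+01,
        1.12852233e-02,  5.39743443e-03, -1.44499444e-05]), 'eef_pos': array([ 0.17623123, -0.62505444,  0.23045348]), 'eef_rot': array([-2.50395043e+00,  1.89562244e+00,  2.22651075e-03]), 'wrist_force': array([-0.56354389,  0.45326141,  0.49406226]), 'moment': array([ 0.01263124,  0.02051081, -0.03119111]), 'grip_width': 0.08557709614839268}
0.0187
```

View pics/top0.png

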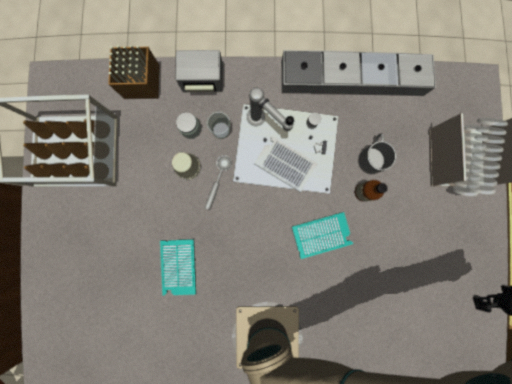

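View pics/side0.png

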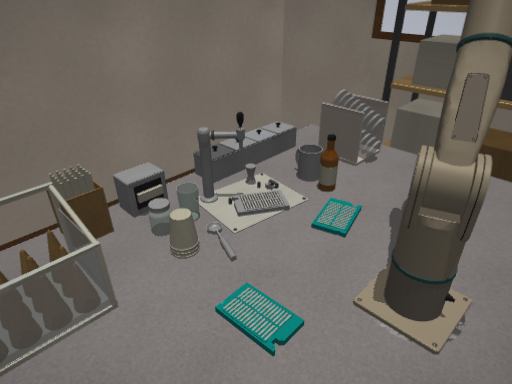

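The top view shows the white stand plate at about (235-338, 105-192), the tray at about (255-317, 140-188), the jigger at about (314, 120) and the syrup bottle at (373, 190). I'll zoom in next.

```bash
cat > h.py <<'E'
import numpy as np, cv2
from scipy.spatial.transform import Rotation as R
from bench import *
def cam(n):
    p=camera_params(n); return p['K'],p['k1'],np.array(p['position']),R.from_rotvec(p['attitude']).as_matrix()
def ray(n,uv):
    K,k1,C,M=cam(n); uv=np.atleast_2d(uv).astype(float)
    d=(uv-[K[0,2],K[1,2]])/[K[0,0],K[1,1]]
    s=d.copy()
    for _ in range(20): s=d/(1+k1*(s**2).sum(1,keepdims=True))
    return C,np.c_[s,np.ones(len(s))]@M.T
def plane(n,uv,z):
    C,D=ray(n,uv); return C+D*((z-C[2])/D[:,2])[:,None]
def proj(n,P):
    K,k1,C,M=cam(n); q=(np.atleast_2d(P)-C)@M; s=q[:,:2]/q[:,2:]
    s=s*(1+k1*(s**2).sum(1,keepdims=True)); return s*[K[0,0],K[1,1]]+[K[0,2],K[1,2]]
def crop(n,box,sc,name,im=None):
    im=read_camera(n) if im is None else im
    x0,y0,x1,y1=box; c=cv2.resize(im[y0:y1,x0:x1],None,fx=sc,fy=sc,interpolation=cv2.INTER_CUBIC)
    cv2.imwrite(name,c[:,:,::-1]); return im
def T2(x,y,th,pts):
    c,s=np.cos(th),np.sin(th); pts=np.atleast_2d(pts)
    return pts@np.array([[c,s],[-s,c]])+[x,y]
E
python3 - <<'E'
from h import *
t=cv2.imread('pics/top0.png')[:,:,::-1]; s=cv2.imread('pics/side0.png')[:,:,::-1]
crop('top',(228,80,348,200),5,'pics/topc.png',t); crop('side',(185,120,315,245),6 and 5,'pics/sidec.png',s)
E
```

```text
(no output)
```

View pics/topc.png

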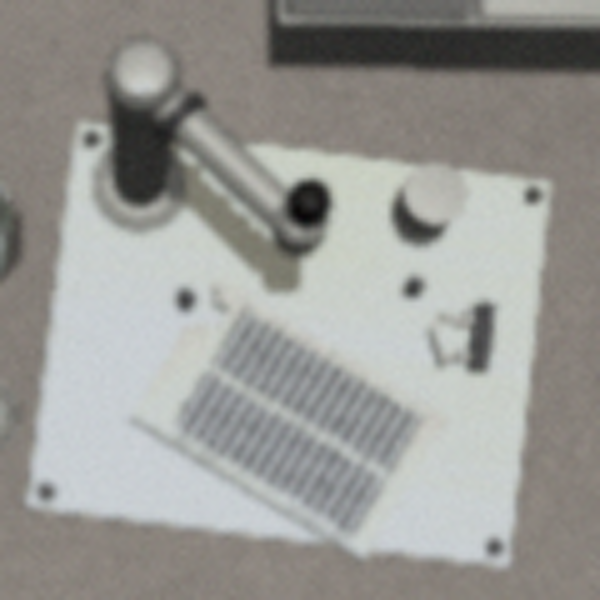

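View pics/sidec.png

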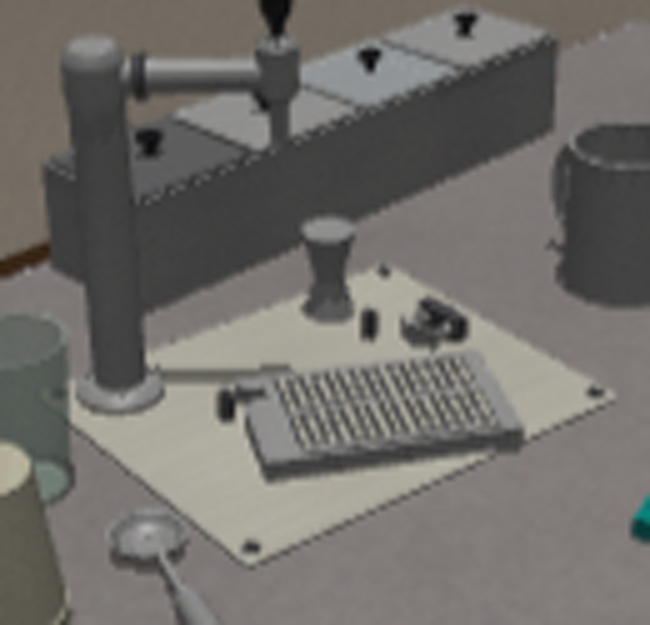

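Run:
```python
from h import *
f=lambda L:np.array(L)/5.+[228,80]-0.4
pc=f([(78,122),(552,183),(508,566),(28,505)])
# refine with mask
t=cv2.imread('pics/top0.png'); hsv=cv2.cvtColor(t,cv2.COLOR_BGR2HSV)
W=plane('top',pc,.004)[:,:2]
loc=np.array([(115,88),(115,-237),(-150,-237),(-150,88)])/1000.
def fit(l,w):
    lc,wc=l.mean(0),w.mean(0); H=(l-lc).T@(w-wc); th=np.arctan2(H[0,1]-H[1,0],H[0,0]+H[1,1])
    o=T2(0,0,th,lc)[0]; o=wc-o; return o,th,np.linalg.norm(T2(*o,th,l)-w,axis=1)
o,th,e=fit(loc,W); print('stand',o,th,e*1000)
for nm,p,z in (('pivot',(185,298),.027),('stop',(414,287),.027)):
    w=plane('top',f([p]),z)[0,:2]; print(nm,w,T2(0,0,-th,w-o)*1000)
print('clip',T2(0,0,-th,plane('top',f([(432,342)]),.013)[0,:2]-o)*1000)
# side
g=lambda L:np.array(L)/5.+[185,120]-0.4
for nm,p,z in (('pivot',(227,392),.027),('stop',(370,312),.027),('c1',(617,398),.004),('c2',(252,565),.004)):
    w=plane('side',g([p]),z)[0,:2]; print(nm,w,T2(0,0,-th,w-o)*1000)
print('expected side px of pivot top',(proj('side',[[*o,.027]])-[185,120]+.4)*5,'top',(proj('top',[[*o,.027]])-[228,80]+.4)*5)
# tray
tl=np.array([(-88,12),(-88,-168)])/1000.
w=plane('side',g([(267,478),(521,446)]),.004)[:,:2]; print('tray near edge side bottom',w, np.linalg.norm(w[0]-w[1]));print(fit(tl,w), fit(tl,w)[1]-th, T2(0,0,-th,fit(tl,w)[0]-o)*1000)
w=plane('side',g([(264,465),(521,435)]),.020)[:,:2]; print('side top',np.linalg.norm(w[0]-w[1]));print(fit(tl,w), fit(tl,w)[1]-th, T2(0,0,-th,fit(tl,w)[0]-o)*1000)
w=plane('top',f([(133,420),(362,555)]),.004)[:,:2]; print('top bottom',np.linalg.norm(w[0]-w[1]));print(fit(tl,w), fit(tl,w)[1]-th, T2(0,0,-th,fit(tl,w)[0]-o)*1000)
im=t[80:200,228:348]
g2=cv2.createCLAHE(6,(4,4)).apply(cv2.cvtColor(im,cv2.COLOR_BGR2GRAY)); v=np.clip((im.astype(float)-170)*3.4,0,255).astype(np.uint8)
cv2.imwrite('pics/topv.png',cv2.resize(v,None,fx=5,fy=5,interpolation=cv2.INTER_CUBIC))
```

```text
stand [0.6534299 0.0071884] -0.1262992345782169 [1.6691593  0.9574324  1.84499449 1.58175892]
pivot [0.65185105 0.00828441] [[-1.70433429  0.88839962]]
stop [ 0.65982889 -0.1433857 ] [[  25.31489926 -148.56871684]]
clip [[  -7.11088712 -166.43020864]]
pivot [0.64881911 0.01017175] [[-4.949857    2.37879375]]
stop [ 0.65782207 -0.14094792] [[  23.01699372 -146.40313294]]
c1 [ 0.47149701 -0.20163799] [[-154.17921526 -230.0800031 ]]
c2 [0.51177702 0.11299196] [[-153.85200529   87.11769638]]
expected side px of pivot top [[225.79043357 388.0167088 ]] top [[186.65607093 295.64121388]]
tray near edge side bottom [[ 0.57602376  0.04079632]
 [ 0.47983291 -0.10647896]] 0.17590533763955318
(array([ 0.64425858, -0.01565778]), np.float64(-0.5785769312992383), array([0.00204733, 0.00204733])) -0.45227769672102136 [[ -6.22048282 -23.81945492]]
side top 0.17502619197428307
(array([ 0.63851743, -0.00950828]), np.float64(-0.5926969037368215), array([0.0024869, 0.0024869])) -0.4663976691586046 [[-12.69051164 -18.44211948]]
top bottom 0.17708177237559314
(array([ 0.64410021, -0.01143366]), np.float64(-0.5344227695319226), array([0.00145911, 0.00145911])) -0.4081235349537057 [[ -6.90967165 -19.6489288 ]]
```

View pics/topv.png

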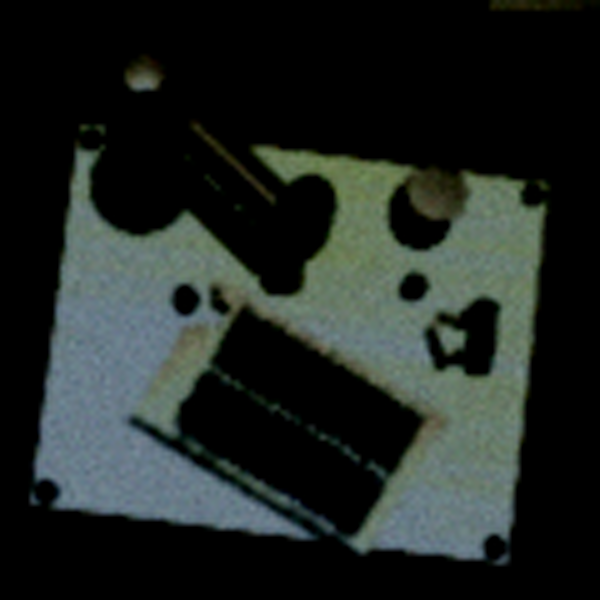

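Run:
```python
from h import *
ims=[read_camera('top').astype(float) for _ in range(4)]
m=np.mean(ims,0)[80:200,228:348]
r=m[:,:,0]-m[:,:,2]; rb=cv2.resize(r,None,fx=5,fy=5,interpolation=cv2.INTER_CUBIC)
v=np.clip((rb+15)*6,0,255).astype(np.uint8)
cv2.imwrite('pics/rb.png',v)
np.save('top1.npy',np.mean(ims,0))
s=np.mean([read_camera('side').astype(float) for _ in range(4)],0); np.save('side1.npy',s)
c=s[180:225,220:300]; cv2.imwrite('pics/side1.png',np.clip(cv2.resize(c,None,fx=9,fy=9,interpolation=cv2.INTER_CUBIC)*1.2,0,255).astype(np.uint8)[:,:,::-1])
```

```text
(no output)
```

View pics/rb.png

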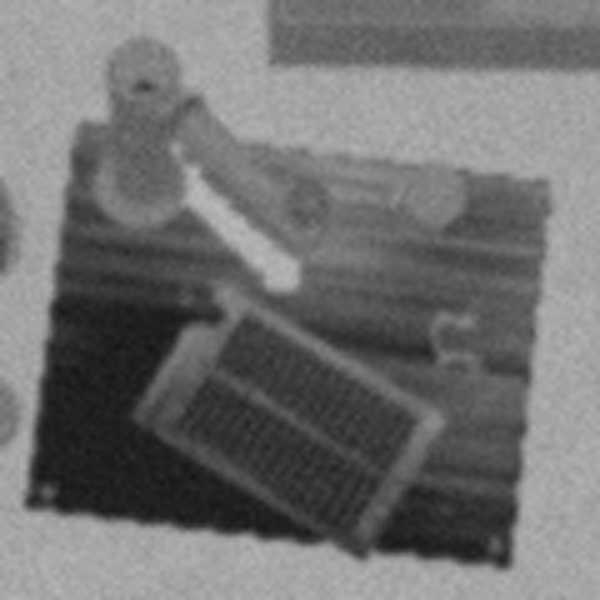

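View pics/side1.png

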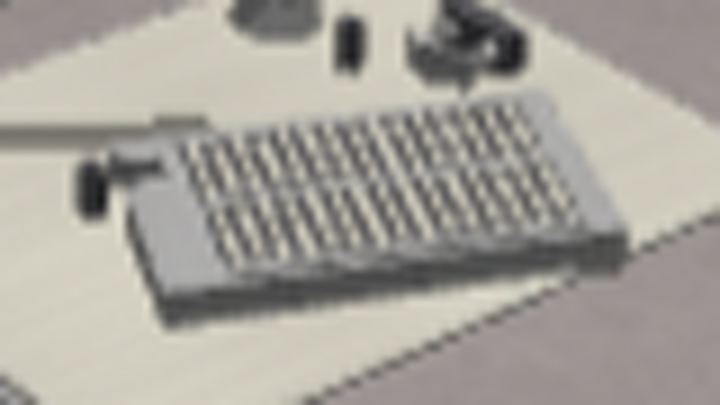

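```bash
cat >> h.py <<'E'
f=lambda L:np.array(L)/5.+[228,80]-0.4
def fit(l,w):
    lc,wc=l.mean(0),w.mean(0); H=(l-lc).T@(w-wc); th=np.arctan2(H[0,1]-H[1,0],H[0,0]+H[1,1])
    o=T2(0,0,th,lc)[0]; o=wc-o; return o,th,np.linalg.norm(T2(*o,th,l)-w,axis=1)
TR=np.array([(-88,12),(-88,-168),(22,-168),(22,12)])/1000.
E
python3 - <<'E'
from h import *
w=plane('top',f([(134,410),(365,555),(445,413),(220,285)]),.020)[:,:2]
o,th,e=fit(TR,w); print(o,th,e*1000)
so,sth=np.array([0.6526,.0078]),-.1263
print('rel stand',T2(0,0,-sth,o-so)*1000,th-sth)
P=T2(*o,th,TR); 
sp=(proj('side',np.c_[np.r_[P,P],[.02]*4+[.004]*4])-[220,180]+.45)*9; print(sp)
print('side pivot top',(proj('side',[[*so,.027]])-[220,180]+.45)*9)
w=plane('side',(np.array([(165,295),(628,232),(548,95),(108,143)]))/9.+[220,180]-.45,.02)[:,:2]
o2,t2,e2=fit(TR,w);print('side fit',o2,t2,e2*1000)
w=plane('side',(np.array([(93,165)]))/9.+[220,180]-.45,.027)[:,:2]
print('pivot side',w,'rel tray side', T2(0,0,-t2,w[0]-o2)*1000,'top',T2(0,0,-th,np.array([.6519,.0083])-o)*1000)
E
```

```text
[ 0.64361342 -0.01232402] -0.5460781027267203 [4.08049839 1.39967188 3.65373465 6.88183269]
rel stand [[ -6.38008385 -21.09571608]] -0.41977810272672034
[[161.44023099 289.22810665]
 [628.48533287 222.52087846]
 [542.5116418   82.48429083]
 [106.16970446 140.6917761 ]
 [162.95616082 325.39210315]
 [626.92260265 258.10287659]
 [541.5740511  116.47889424]
 [107.9251081  175.23805085]]
side pivot top [[ 92.11941698 160.2387005 ]]
side fit [ 0.64021001 -0.01050996] -0.5692285805700266 [2.38025769 1.47922339 2.9482598  1.68188296]
pivot side [[0.64969607 0.00993238]] rel tray side [[-3.02779621 22.33174179]] top [[-3.62943053 21.92817261]]
```

Run:
```python
from h import *
print('syrup px',plane('top',[(366,192)],.0),plane('top',[(379,187)],.21),'jug',plane('top',[(378,158)],.06), 'jigger',plane('top',f([(420,220)]),.004))
o,th=np.array([.6425,-.0115]),-.556
for nm,p in (('push1 pre',(-22,-168-11-30)),('push1 touch',(-22,-179)),('corner',(-88,-168)),('push2 pre',(-88-14.5-20,-152))):
    print(nm,T2(*o,th,np.array(p)/1000.))
r=R.from_rotvec(get_obs()['eef_rot']); M=r.as_matrix(); print(M, np.arctan2(M[1,0],M[0,0]))
```

```text
syrup px [[ 0.47908108 -0.33417145  0.        ]] [[ 0.48112728 -0.31335995  0.21      ]] jug [[ 0.58621293 -0.35937658  0.06      ]] jigger [[ 0.71028833 -0.15140617  0.004     ]]
push1 pre [[ 0.51350507 -0.17740753]]
push1 touch [[ 0.52933886 -0.15192634]]
corner [[ 0.47908596 -0.1077489 ]]
push2 pre [[ 0.45822727 -0.07595007]]
[[ 2.71377396e-01 -9.62473017e-01  3.32223419e-05]
 [-9.62473015e-01 -2.71377393e-01  7.58945800e-05]
 [-6.40306928e-05 -5.25716811e-05 -9.99999997e-01]] -1.2959724815661822
```

```bash
cat >> h.py <<'E'
def plan(p,az,n,dec=2):
    ob=get_obs(); M=R.from_rotvec(ob['eef_rot']).as_matrix(); x=ob['eef_pos'].copy()
    # desired: pointing down, tool x azimuth az
    for i in range(n):
        k=n-i; Md=np.array([[np.cos(az),np.sin(az),0],[np.sin(az),-np.cos(az),0],[0,0,-1.]])
        rv=R.from_matrix(M.T@Md).as_rotvec()/k; d=M.T@((np.array(p)-x)/k)
        row=np.r_[np.round(d/.2,dec),np.round(rv/(np.pi/2),dec)]
        print(list(map(float,row)))
        x=x+M@(row[:3]*.2); M=M@R.from_rotvec(row[3:]*np.pi/2).as_matrix()
    print('->',x)
E
python3 - <<'E'
from h import *
plan([.33,-.30,.29],-.9,8)
E
```

```text
[-0.17, -0.15, -0.04, -0.0, 0.0, -0.03]
[-0.16, -0.16, -0.04, -0.0, 0.0, -0.03]
[-0.16, -0.16, -0.04, -0.0, 0.0, -0.03]
[-0.15, -0.17, -0.03, -0.0, 0.0, -0.03]
[-0.14, -0.18, -0.04, -0.0, 0.0, -0.03]
[-0.13, -0.18, -0.03, -0.0, 0.0, -0.03]
[-0.12, -0.19, -0.04, -0.0, 0.0, -0.04]
[-0.11, -0.19, -0.03, -0.0, 0.0, -0.03]
-> [ 0.3296462  -0.29980059  0.28928917]
```

{"fn": "play_rows", "kwargs": {"steps": [0,-0.17,-0.15,-0.04,0,0,-0.03,0,-0.16,-0.16,-0.04,0,0,-0.03,0,-0.16,-0.16,-0.04,0,0,-0.03,0,-0.15,-0.17,-0.03,0,0,-0.03,0,-0.14,-0.18,-0.04,0,0,-0.03,0,-0.13,-0.18,-0.03,0,0,-0.03,0,-0.12,-0.19,-0.04,0,0,-0.04,0,-0.11,-0.19,-0.03,0,0,-0.03], "newtons": 40}}

```text
time_s: 1.5
eef_pos: [0.3313, -0.2929, 0.2904]
eef_rot: [2.828, -1.361, 0.005]
wrist_force: [0.8, 1.1, 0.0]
grip_width: -0.0002
```

Run:
```python
from h import *
plan([.5135,-.177,.09],-.556,8)
```

```text
[0.01, -0.13, 0.13, 0.0, -0.0, -0.03]
[0.02, -0.13, 0.12, 0.0, -0.0, -0.03]
[0.03, -0.13, 0.13, 0.0, -0.0, -0.03]
[0.03, -0.13, 0.12, 0.0, -0.0, -0.03]
[0.04, -0.13, 0.13, 0.0, -0.0, -0.02]
[0.04, -0.13, 0.12, 0.0, -0.0, -0.03]
[0.05, -0.13, 0.13, 0.0, -0.0, -0.02]
[0.06, -0.13, 0.12, 0.0, -0.0, -0.03]
-> [ 0.5139284  -0.17681916  0.09020192]
```

{"fn": "play_rows", "kwargs": {"steps": [0,0.01,-0.13,0.13,0,0,-0.03,0,0.02,-0.13,0.12,0,0,-0.03,0,0.03,-0.13,0.13,0,0,-0.03,0,0.03,-0.13,0.12,0,0,-0.03,0,0.04,-0.13,0.13,0,0,-0.02,0,0.04,-0.13,0.12,0,0,-0.03,0,0.05,-0.13,0.13,0,0,-0.02,0,0.06,-0.13,0.12,0,0,-0.03]}}

```text
time_s: 2.5
eef_pos: [0.5233, -0.1728, 0.0898]
eef_rot: [3.021, -0.833, 0.024]
wrist_force: [1.3, -0.5, 1.1]
grip_width: -0.0004
```

Run:
```python
from h import *
plan([.5135,-.177,.012],-.556,5)
im=crop('side',(200,60,360,180+60),4,'pics/s2.png')
im=crop('top',(228,80,348,200),5,'pics/t2.png')
```

```text
[-0.01, 0.01, 0.08, 0.0, -0.0, 0.0]
[-0.01, 0.01, 0.08, 0.0, -0.0, 0.0]
[-0.01, 0.01, 0.08, 0.0, -0.0, 0.0]
[-0.0, 0.01, 0.07, 0.0, -0.01, 0.01]
[-0.01, 0.0, 0.08, 0.0, -0.0, 0.0]
-> [ 0.51308713 -0.17632087  0.0117386 ]
```

View pics/s2.png

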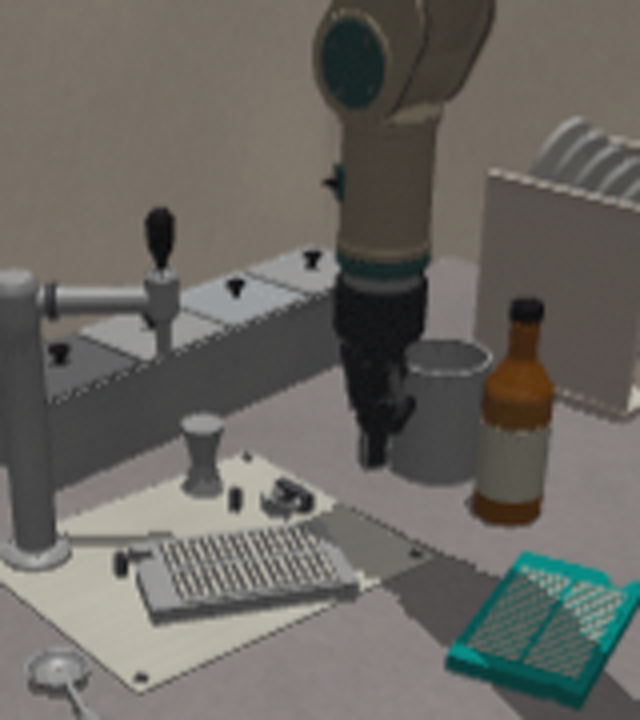

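View pics/t2.png

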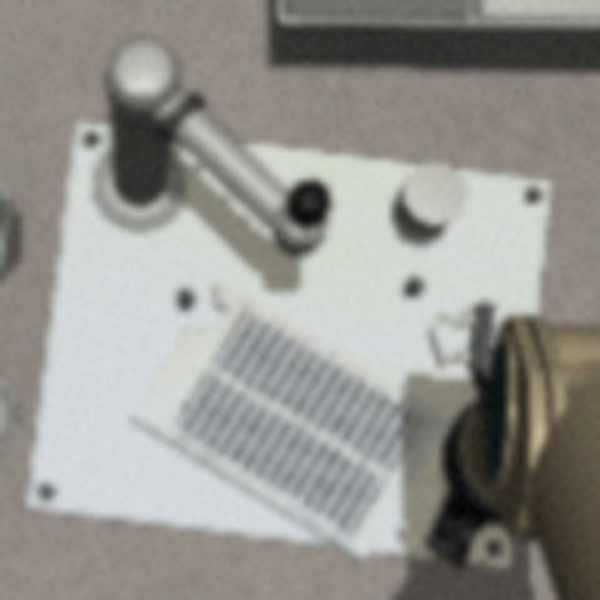

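The arm hangs over the plate at the tray's free end, clear of the jug, bottle and clip. I'll descend now.

{"fn": "play_rows", "kwargs": {"steps": [0,-0.01,0.01,0.08,0,0,0,0,-0.01,0.01,0.08,0,0,0,0,-0.01,0.01,0.08,0,0,0,0,0,0,0.07,0,0,0.01,0,0,0,0.04,0,0,0,0,0,0,0,0,0,0]}}

```text
time_s: 3.35
eef_pos: [0.5171, -0.1757, 0.0186]
eef_rot: [3.014, -0.859, 0.027]
wrist_force: [-0.2, 0.3, -0.6]
grip_width: -0.0002
```

Run:
```python
from h import *
ob=get_obs(); print(ob['eef_pos'],ob['wrist_force'],R.from_rotvec(ob['eef_rot']).as_matrix())
print('tray frame',T2(0,0,.556,ob['eef_pos'][:2]-[.6425,-.0115])*1000)
im=crop('side',(200,150,330,240),6,'pics/s3.png')
```

```text
[ 0.51709167 -0.17574867  0.0185766 ] [-0.19572068  0.34344495 -0.60755759] [[ 0.84956899 -0.5272769   0.01454663]
 [-0.52714903 -0.84969011 -0.01185834]
 [ 0.01861276  0.00240624 -0.99982387]]
tray frame [[ -19.82917361 -205.69802743]]
```

View pics/s3.png

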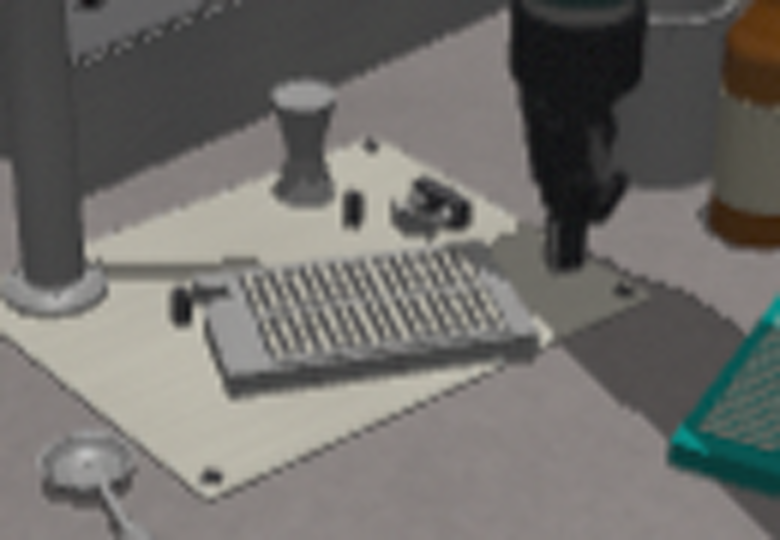

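{"fn": "play_rows", "kwargs": {"steps": [0,-0.01,-0.03,0.02,0,0.005,0.01,0,-0.01,-0.03,0.015,0,0.005,0,0,0,-0.02,0,0,0,0,0,0,-0.01,0,0,0,0]}}

```text
time_s: 3.9
eef_pos: [0.5253, -0.1568, 0.0125]
eef_rot: [3.003, -0.882, 0.057]
wrist_force: [0.3, -0.3, -1.0]
grip_width: 0.0001
```

```bash
cat > st.py <<'E'
from h import *
import sys
ob=get_obs(); M=R.from_rotvec(ob['eef_rot']).as_matrix(); print(ob['time_s'],ob['eef_pos'],ob['wrist_force'],'az',np.arctan2(M[1,0],M[0,0]),'tilt',M[2,:2],'F tool',M.T@ob['wrist_force'])
print('tray0 frame',T2(0,0,.556,ob['eef_pos'][:2]-[.6425,-.0115])*1000,'stand frame',T2(0,0,.1263,ob['eef_pos'][:2]-[.6526,.0078])*1000)
E
python3 st.py
```

```text
3.9 [ 0.52527393 -0.15679219  0.01247774] [ 0.30434919 -0.25780425 -0.96811511] az -0.5711295030617475 tilt [0.03801213 0.00055762] F tool [0.35832482 0.05181425 0.9824749 ]
tray0 frame [[ -22.88447678 -185.27836661]] stand frame [[-105.57911744 -179.31973556]]
```

{"fn": "play_rows", "kwargs": {"steps": [0,0,-0.01,0,0,-0.012,0,0,0,-0.01,0,0,-0.01,0,0,0,-0.01,0,0,0,0,0,0,-0.01,0,0,0,0]}}

```text
time_s: 4.4
eef_pos: [0.5299, -0.1509, 0.0127]
eef_rot: [3.012, -0.887, 0.002]
wrist_force: [-0.3, -1.1, -0.3]
grip_width: 0.0002
```

```bash
python3 st.py
```

```text
4.4 [ 0.52990411 -0.1509083   0.01268805] [-0.28882732 -1.12760364 -0.34112624] az -0.5725098899728832 tilt [0.00144894 0.00136167] F tool [0.36760516 1.10380442 0.34316258]
tray0 frame [[ -22.05719812 -177.8369733 ]] stand frame [[-101.72697577 -172.8994763 ]]
```

{"fn": "play_rows", "kwargs": {"steps": [0,0,-0.01,0,0,0,0,0,0,-0.01,0,0,0,0,0,0,-0.01,0,0,0,0,0,0,-0.01,0,0,0,0]}}

```text
time_s: 4.9
eef_pos: [0.5338, -0.1443, 0.0127]
eef_rot: [3.011, -0.887, 0.0]
wrist_force: [-0.3, -0.2, 1.0]
grip_width: -0.0001
```

```bash
python3 st.py
python3 - <<'E'
from h import *
m=np.mean([read_camera('side').astype(float) for _ in range(2)],0)
c=m[180:225,220:300]; cv2.imwrite('pics/s4.png',np.clip(cv2.resize(c,None,fx=9,fy=9,interpolation=cv2.INTER_CUBIC)*1.2,0,255).astype(np.uint8)[:,:,::-1])
E
```

```text
4.9 [ 0.5338036  -0.14433094  0.01266901] [-0.30813608 -0.24220333  1.01668914] az -0.5730100437370674 tilt [0.00098793 0.0025232 ] F tool [-0.12660003  0.37314155 -1.01587643]
tray0 frame [[ -22.21656211 -170.1922162 ]] stand frame [[ -98.68706087 -165.88330745]]
```

View pics/s4.png

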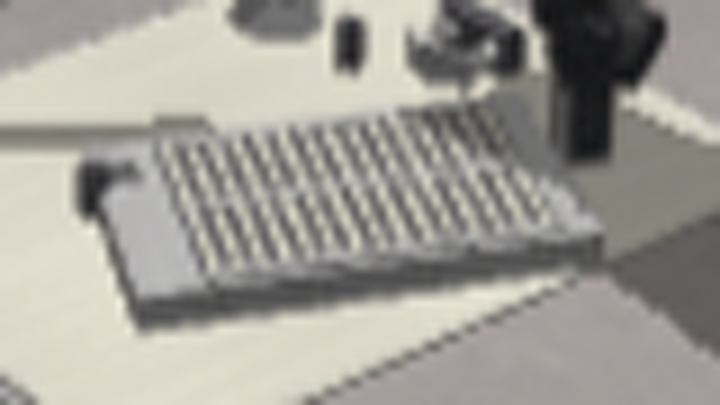

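The tray has slid about 9 mm and the peg is now in the flare. I'll keep pushing.

{"fn": "play_rows", "kwargs": {"steps": [0,0,-0.008,0,0,0,0,0,0,-0.008,0,0,0,0,0,0,-0.008,0,0,0,0]}}

```text
time_s: 5.38
eef_pos: [0.5366, -0.1399, 0.0127]
eef_rot: [3.011, -0.887, 0.0]
wrist_force: [-0.0, -0.9, 0.4]
grip_width: -0.0001
```

```bash
python3 st.py
```

```text
5.375 [ 0.53660619 -0.13990959  0.01265367] [-0.00950194 -0.90449409  0.42120597] az -0.5728530197200271 tilt [0.0009704  0.00233716] F tool [ 0.48268805  0.76623042 -0.4189481 ]
tray0 frame [[ -22.16967562 -164.95764808]] stand frame [[ -96.46372569 -161.14414271]]
```

{"fn": "play_rows", "kwargs": {"steps": [0,0,-0.008,0,0,0,0,0,0,-0.008,0,0,0,0,0,0,-0.008,0,0,0,0]}}

```text
time_s: 5.75
eef_pos: [0.5394, -0.1357, 0.0126]
eef_rot: [3.011, -0.887, 0.0]
wrist_force: [-1.5, -0.9, 1.0]
grip_width: 0.0002
```

```bash
python3 st.py
```

```text
5.75 [ 0.53936496 -0.13565878  0.01264379] [-1.4633972  -0.91045076  0.97977729] az -0.5728982823194982 tilt [0.000967   0.00245709] F tool [-0.73526591  1.56075016 -0.97665679]
tray0 frame [[ -22.06999671 -159.89107198]] stand frame [[ -94.26238257 -156.57969119]]
```

{"fn": "play_rows", "kwargs": {"steps": [0,0,-0.008,0,0,0,0,0,0,-0.008,0,0,0,0]}}

```text
time_s: 6.0
eef_pos: [0.5407, -0.1334, 0.0126]
eef_rot: [3.01, -0.887, -0.001]
wrist_force: [-2.5, -4.2, 2.3]
grip_width: 0.0003
```

```bash
python3 st.py
python3 - <<'E'
from h import *
m=np.mean([read_camera('side').astype(float) for _ in range(2)],0)
c=m[180:225,220:300]; cv2.imwrite('pics/s5.png',np.clip(cv2.resize(c,None,fx=9,fy=9,interpolation=cv2.INTER_CUBIC)*1.2,0,255).astype(np.uint8)[:,:,::-1])
E
```

```text
6.0 [ 0.54066451 -0.13342687  0.01261222] [-2.47782326 -4.21972024  2.28104662] az -0.5731718207234703 tilt [0.00047929 0.00367128] F tool [ 0.20761599  4.89741001 -2.26298286]
tray0 frame [[ -22.14418163 -157.30944842]] stand frame [[ -93.25432394 -154.20185573]]
```

View pics/s5.png

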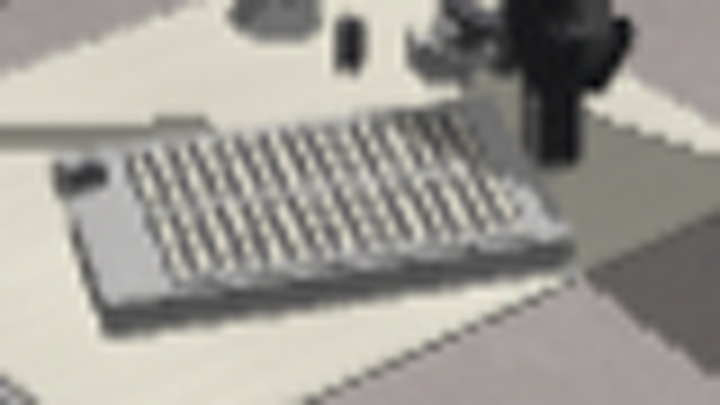

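{"fn": "play_rows", "kwargs": {"steps": [0,0,-0.008,0,0,0,0]}}

```text
time_s: 6.22
eef_pos: [0.5406, -0.1333, 0.0126]
eef_rot: [3.008, -0.888, -0.003]
wrist_force: [-2.3, -5.8, 2.7]
grip_width: 0.0001
```

{"fn": "play_rows", "kwargs": {"steps": [0,0,-0.01,0,0,0,0]}}

```text
time_s: 6.35
eef_pos: [0.5406, -0.1333, 0.0126]
eef_rot: [3.005, -0.89, -0.005]
wrist_force: [-3.4, -5.1, 3.8]
grip_width: 0.0003
```

```bash
python3 st.py
python3 - <<'E'
from h import *
m=np.mean([read_camera('side').astype(float) for _ in range(2)],0); np.save('side6.npy',m)
c=m[180:225,220:300]; cv2.imwrite('pics/s6.png',np.clip(cv2.resize(c,None,fx=9,fy=9,interpolation=cv2.INTER_CUBIC)*1.2,0,255).astype(np.uint8)[:,:,::-1])
m=np.mean([read_camera('top').astype(float) for _ in range(3)],0)[80:200,228:348]
rb=cv2.resize(m[:,:,0]-m[:,:,2],None,fx=5,fy=5,interpolation=cv2.INTER_CUBIC)
cv2.imwrite('pics/rb6.png',np.clip((rb+15)*6,0,255).astype(np.uint8))
E
```

```text
6.35 [ 0.54058076 -0.13330472  0.01259251] [-3.36208467 -5.08263234  3.80110885] az -0.5756486795226525 tilt [-0.00088146  0.00817265] F tool [-0.0567209   6.12462168 -3.7511312 ]
tray0 frame [[ -22.27978771 -157.24990642]] stand frame [[ -93.3527971  -154.09123342]]
```

View pics/s6.png

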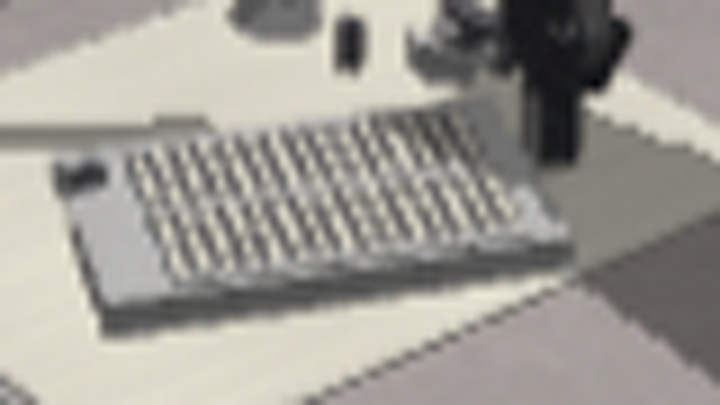

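View pics/rb6.png

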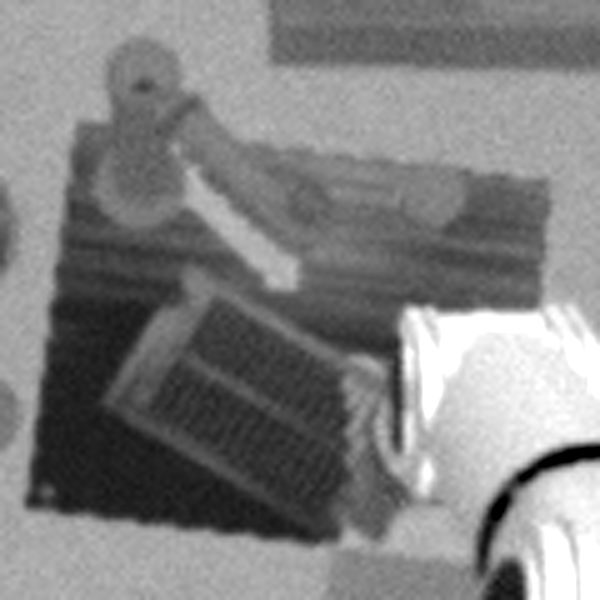

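{"fn": "play_rows", "kwargs": {"steps": [0,0,0.04,0,0,0,0,0,0,0.08,0,0,0,0,0,0,0.08,-0.08,0,0,0,0,-0.1,0.04,-0.08,0,0,0,0,-0.18,0,-0.05,0,0,0,0,-0.2,0,0,0,0,0,0,-0.15,0,0,0,0,0,0,0,0,0,0,0,0]}}

```text
time_s: 7.6
eef_pos: [0.4058, -0.1081, 0.0608]
eef_rot: [3.006, -0.897, 0.009]
wrist_force: [-0.2, -0.6, -1.4]
grip_width: -0.0
```

```bash
python3 st.py
python3 - <<'E'
from h import *
m=np.mean([read_camera('side').astype(float) for _ in range(2)],0)
c=m[180:225,220:300]; cv2.imwrite('pics/s7.png',np.clip(cv2.resize(c,None,fx=9,fy=9,interpolation=cv2.INTER_CUBIC)*1.2,0,255).astype(np.uint8)[:,:,::-1])
m=np.mean([read_camera('top').astype(float) for _ in range(3)],0)[80:200,228:348]
rb=cv2.resize(m[:,:,0]-m[:,:,2],None,fx=5,fy=5,interpolation=cv2.INTER_CUBIC)
cv2.imwrite('pics/rb7.png',np.clip((rb+15)*6,0,255).astype(np.uint8))
E
```

```text
7.6 [ 0.40582965 -0.10812977  0.06081117] [-0.17189388 -0.5829966  -1.36974966] az -0.5800281802917471 tilt [0.00710776 0.00269671] F tool [0.16598938 0.57815258 1.37252824]
tray0 frame [[-150.0209162  -206.98766574]] stand frame [[-230.20173369 -146.09066069]]
```

View pics/s7.png

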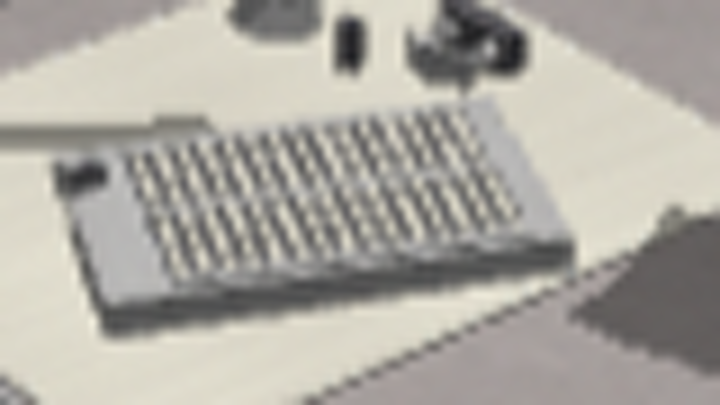

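View pics/rb7.png

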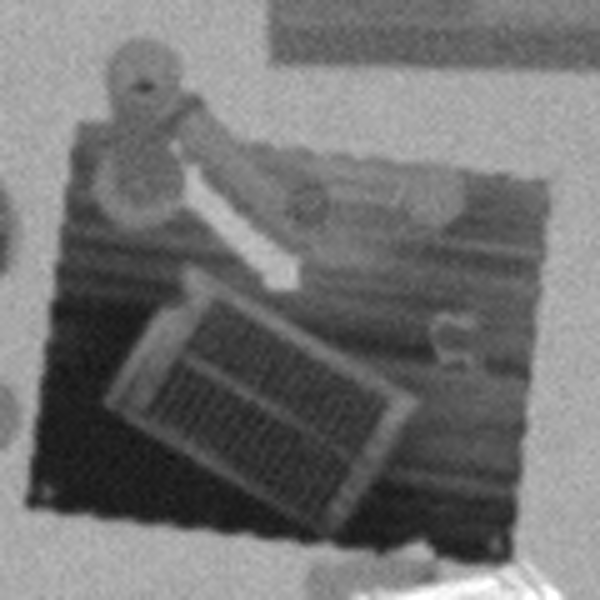

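Run:
```python
from h import *
for nm,w in (('top',plane('top',f([(104,402),(335,540),(418,403),(190,268)]),.020)),('side',plane('side',np.array([(104,305),(572,241),(492,97),(55,155)])/9.+[220,180]-.45,.02))):
    o,th,e=fit(TR,w[:,:2]); print(nm,o,th,e*1000)
o,th=np.array([.6515,.0085]),-.56
print(T2(*o,th,np.array([(-88-15-18,-150),(-88-15,-150)])/1000))
plan([.4505,-.0550,.0115],-.55,6)
```

```text
top [0.65182436 0.00712588] -0.5443084903476738 [1.56932554 2.98108308 1.89361039 3.72265999]
side [0.65084586 0.00972774] -0.5538704266592993 [0.97163354 1.28191156 0.87184029 1.06798894]
[[ 0.4693042  -0.05431474]
 [ 0.48455479 -0.06387609]]
[0.0, -0.06, 0.04, 0.0, -0.0, -0.0]
[0.0, -0.06, 0.04, 0.0, -0.0, -0.0]
[0.0, -0.05, 0.04, 0.0, -0.0, -0.01]
[0.01, -0.06, 0.04, 0.0, -0.0, -0.0]
[0.01, -0.05, 0.04, 0.0, -0.0, -0.01]
[0.0, -0.06, 0.04, 0.0, -0.01, -0.0]
-> [ 0.45029547 -0.05465916  0.01206102]
```

The slot is on the peg. Both views put the tray's origin within about 1 mm of the peg, and the push force rose with no movement. Next I go to the near edge by the free corner.

{"fn": "play_rows", "kwargs": {"steps": [0,0,-0.06,0.04,0,0,0,0,0,-0.06,0.04,0,0,0,0,0,-0.05,0.04,0,0,-0.01,0,0.01,-0.06,0.04,0,0,0,0,0.01,-0.05,0.04,0,0,-0.01,0,0,-0.04,0.03,0,0,0,0,0,0,0,0,0,0]}}

```text
time_s: 8.72
eef_pos: [0.4552, -0.0598, 0.0119]
eef_rot: [3.017, -0.859, 0.026]
wrist_force: [-0.2, -1.1, 0.8]
grip_width: -0.0
```

```bash
python3 st.py
python3 - <<'E'
from h import *
ob=get_obs();print('tray',T2(0,0,.55,ob['eef_pos'][:2]-[.6512,.0085])*1000)
crop('side',(200,150,360,250),5,'pics/s8.png')
E
```

```text
8.725 [ 0.45522391 -0.05981609  0.01191189] [-0.23313406 -1.10671601  0.75663538] az -0.5544934298466405 tilt [1.69666749e-02 2.05098135e-05] F tool [ 0.39727933  1.06365715 -0.74998101]
tray0 frame [[-133.56638239 -139.88138184]] stand frame [[-187.28671891  -91.93988481]]
tray [[-131.36648022 -160.67533983]]
```

View pics/s8.png

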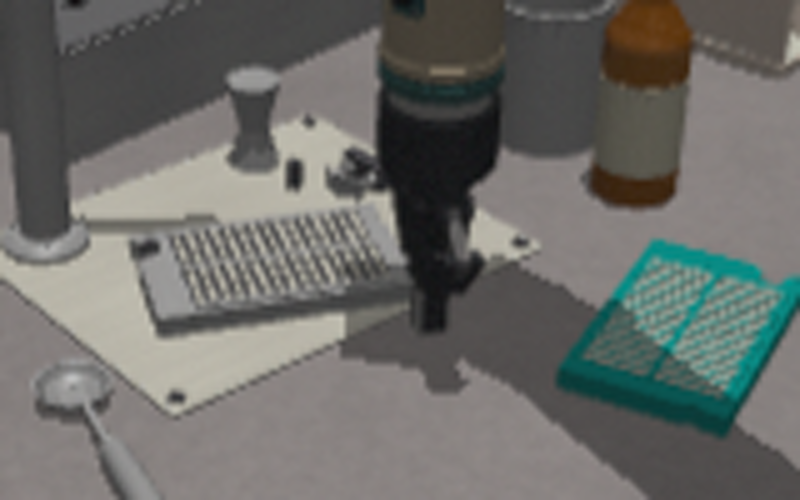

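{"fn": "play_rows", "kwargs": {"steps": [0,0.04,-0.02,0,0,-0.01,0,0,0.04,-0.02,0,0,0,0,0,0.03,-0.01,0,0,0,0,0,0.015,0,0,0,0,0]}}

```text
time_s: 9.28
eef_pos: [0.4816, -0.0668, 0.0127]
eef_rot: [3.018, -0.862, 0.001]
wrist_force: [0.0, -0.3, -0.0]
grip_width: 0.0003
```

```bash
cat >> st.py <<'E'
print('tray',T2(0,0,.55,ob['eef_pos'][:2]-[.6512,.0085])*1000)
E
python3 st.py
```

```text
9.275 [ 0.48155954 -0.06683159  0.01265185] [ 0.0377178  -0.26157871 -0.0035759 ] az -0.5561783470593538 tilt [0.00132572 0.00275263] F tool [0.17012706 0.20222915 0.00435812]
tray0 frame [[-107.49486995 -131.94040159]] stand frame [[-160.27715035  -95.58215535]]
tray [[-105.24779147 -152.89093065]]
```

Near contact (tray x about -105, y about -153). I'll start the arc push.

{"fn": "play_rows", "kwargs": {"steps": [0,0.015,0,0,0,0,0,0,0.015,0.005,0,0,0,0,0,0.015,0.01,0,0,0,-0.012,0,0.015,0.01,0,0,0,-0.013,0,0.015,0.01,0,0,0,-0.013]}}

```text
time_s: 9.9
eef_pos: [0.4902, -0.0813, 0.0127]
eef_rot: [3.043, -0.764, -0.002]
wrist_force: [-0.5, -0.1, -0.3]
grip_width: 0.0001
```

```bash
python3 st.py
```

```text
9.9 [ 0.49015114 -0.08134589  0.01266414] [-0.46591704 -0.05047498 -0.2917257 ] az -0.4917441062326666 tilt [-7.18224304e-05  4.06257423e-03] F tool [-0.38685743  0.26329606  0.29282556]
tray0 frame [[ -92.53684907 -139.73387419]] stand frame [[-149.92569746 -108.89861234]]
tray [[ -90.33680039 -160.77401056]]
```

{"fn": "play_rows", "kwargs": {"steps": [0,0.015,0.01,0,0,0,-0.013,0,0.015,0.01,0,0,0,-0.013,0,0.015,0.01,0,0,0,-0.013,0,0.015,0.01,0,0,0,-0.013]}}

```text
time_s: 10.4
eef_pos: [0.4977, -0.0946, 0.0127]
eef_rot: [3.074, -0.63, -0.002]
wrist_force: [-0.9, 1.8, 0.2]
grip_width: -0.0
```

```bash
python3 st.py;  python3 - <<'E'
from h import *
crop('side',(200,150,330,240),6,'pics/s9.png')
m=np.mean([read_camera('top').astype(float) for _ in range(3)],0)[80:200,228:348]
rb=cv2.resize(m[:,:,0]-m[:,:,2],None,fx=5,fy=5,interpolation=cv2.INTER_CUBIC)
cv2.imwrite('pics/rb9.png',np.clip((rb+15)*6,0,255).astype(np.uint8))
E
```

```text
10.4 [ 0.49770457 -0.094628    0.01266665] [-0.90949615  1.78258048  0.16905144] az -0.40419902796843143 tilt [-0.00070481  0.00380825] F tool [-1.53738326 -1.28059821 -0.17284601]
tray0 frame [[ -79.11096579 -147.02869131]] stand frame [[-140.7593578  -121.12346064]]
tray [[ -76.95492741 -168.14925119]]
```

View pics/s9.png

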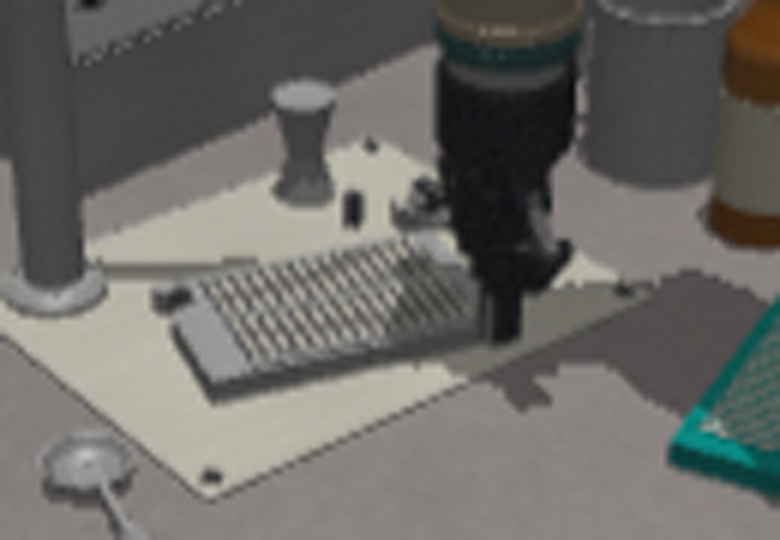

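View pics/rb9.png

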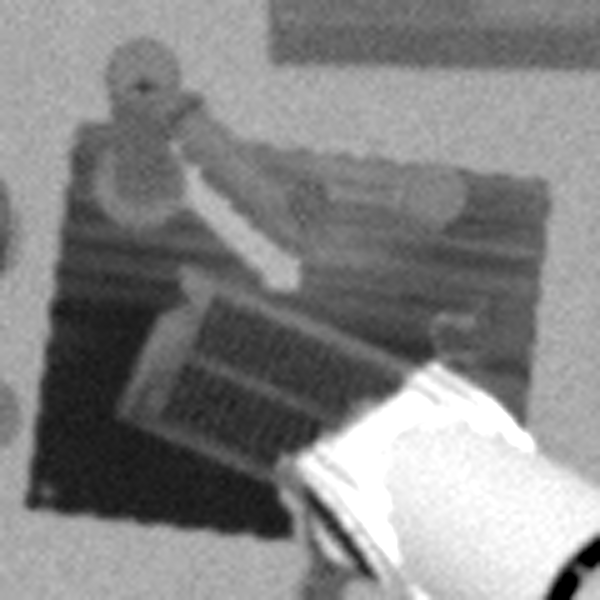

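{"fn": "play_rows", "kwargs": {"steps": [0,0.015,0.008,0,0,0,-0.012,0,0.015,0.008,0,0,0,-0.012,0,0.015,0.008,0,0,0,-0.012,0,0.015,0.008,0,0,0,-0.012]}}

```text
time_s: 11.1
eef_pos: [0.506, -0.1055, 0.0126]
eef_rot: [3.096, -0.507, -0.005]
wrist_force: [-2.4, 0.2, 1.2]
grip_width: -0.0002
```

```bash
cat >> st.py <<'E'
from scipy.optimize import brentq
p=T2(0,0,.1263,ob['eef_pos'][:2]-[.6515,.0083])[0]*1000
al=np.arctan2(M[1,0],M[0,0])+.1263
# finger rectangle half 14.5 x 11 ; tray yaw a (rel stand) with its near edge touched by the furthest finger corner
def g(a):
    c,s=np.cos(-a),np.sin(-a); q=np.array([c*p[0]-s*p[1]]); d=al-a
    return q[0]+14.5*abs(np.cos(d))+11*abs(np.sin(d))+88
a=brentq(g,-.6,.2); print('stand p',p,'est tray yaw rel',a,'tool yaw rel',al,'finger y in tray',np.sin(-a)*p[0]+np.cos(-a)*p[1])
E
python3 st.py
```

```text
11.1 [ 0.5059574  -0.10549357  0.0125657 ] [-2.41797686  0.1953214   1.16086562] az -0.32496285846791684 tilt [-0.00251911  0.00505313] F tool [-2.35670405  0.59272592 -1.15195207]
tray0 frame [[ -66.36646103 -151.90182551]] stand frame [[-131.20358458 -130.86291836]]
tray [[ -64.23989068 -173.09876424]]
stand p [-130.04936411 -131.2203748 ] est tray yaw rel -0.1923284139781963 tool yaw rel -0.19866285846791684 finger y in tray -153.65918329743806
```

{"fn": "play_rows", "kwargs": {"steps": [0,0.015,0.008,0,0,0,-0.012,0,0.015,0.008,0,0,0,-0.012]}}

```text
time_s: 11.35
eef_pos: [0.5105, -0.1111, 0.0126]
eef_rot: [3.105, -0.445, -0.007]
wrist_force: [-1.9, 1.8, 0.8]
grip_width: -0.0002
```

```bash
python3 st.py
```

```text
11.35 [ 0.51049296 -0.11111606  0.01255461] [-1.92457706  1.76838907  0.81473662] az -0.2850466372454301 tilt [-0.00346803  0.00567359] F tool [-2.34700391 -1.15124171 -0.81314678]
tray0 frame [[ -59.54657426 -154.28358155]] stand frame [[-125.99592349 -135.86930262]]
tray [[ -57.43441712 -175.52139649]]
stand p [-124.84170302 -136.22675906] est tray yaw rel -0.1534125483168967 tool yaw rel -0.15874663724543012 finger y in tray -153.7040703812219
```

{"fn": "play_rows", "kwargs": {"steps": [0,0.015,0.008,0,0,0,-0.012,0,0.015,0.008,0,0,0,-0.012]}}

```text
time_s: 11.6
eef_pos: [0.5135, -0.1149, 0.0125]
eef_rot: [3.114, -0.382, -0.013]
wrist_force: [-5.2, 2.2, 5.3]
grip_width: 0.0
```

```bash
python3 st.py
```

```text
11.6 [ 0.51349281 -0.11485618  0.01245022] [-5.18826328  2.18366232  5.29772026] az -0.24400697654103082 tilt [-0.00766487  0.00534559] F tool [-5.60257519 -0.83742609 -5.25948341]
tray0 frame [[ -55.02457176 -155.87704275]] stand frame [[-122.54884565 -139.20176111]]
tray [[ -52.92205673 -177.14196085]]
stand p [-121.39462518 -139.55921755] est tray yaw rel -0.12784355120939803 tool yaw rel -0.11770697654103082 finger y in tray -153.8975733573242
```

{"fn": "play_rows", "kwargs": {"steps": [0,0.018,0.01,-0.002,0,0,-0.01,0,0.018,0.01,-0.002,0,0,-0.01]}}

```text
time_s: 11.85
eef_pos: [0.5169, -0.1188, 0.0127]
eef_rot: [3.122, -0.327, -0.022]
wrist_force: [-5.5, 3.8, 1.3]
grip_width: 0.0001
```

```bash
python3 st.py
```

```text
11.85 [ 0.51686502 -0.11881971  0.01272424] [-5.53836347  3.80341664  1.34530665] az -0.20875826666443745 tilt [-0.01341572  0.00422696] F tool [-6.22385001 -2.56768342 -1.27278866]
tray0 frame [[ -50.06838496 -157.46372208]] stand frame [[-118.70422956 -142.70893462]]
tray [[ -47.97547915 -178.75834857]]
stand p [-117.55000909 -143.06639106] est tray yaw rel -0.09993462119429286 tool yaw rel -0.08245826666443745 finger y in tray -154.08036063344042
```

{"fn": "play_rows", "kwargs": {"steps": [0,0.02,0.01,-0.002,0,0,-0.01,0,0.02,0.01,-0.002,0,0,-0.01]}}

```text
time_s: 12.1
eef_pos: [0.5218, -0.1238, 0.0128]
eef_rot: [3.127, -0.273, -0.029]
wrist_force: [-1.8, 0.9, 1.7]
grip_width: 0.0001
```

```bash
python3 st.py
```

```text
12.1 [ 0.52177552 -0.12377055  0.01283843] [-1.79017507  0.88613979  1.68897934] az -0.1741155721054018 tilt [-0.01820539  0.00382705] F tool [-1.94705109 -0.55628228 -1.65594802]
tray0 frame [[ -43.28452397 -159.07710888]] stand frame [[-113.20921801 -147.00179322]]
tray [[ -41.20142054 -180.41240925]]
stand p [-112.05499755 -147.35924966] est tray yaw rel -0.06233192825388065 tool yaw rel -0.0478155721054018 finger y in tray -154.0531592558174
```

{"fn": "play_rows", "kwargs": {"steps": [0,0.015,0.008,-0.001,0,0.006,-0.008,0,0.015,0.008,0,0,0.006,-0.008]}}

```text
time_s: 12.35
eef_pos: [0.5275, -0.129, 0.0126]
eef_rot: [3.129, -0.232, 0.002]
wrist_force: [-3.0, 2.0, 0.9]
grip_width: 0.0
```

```bash
python3 st.py
```

```text
12.35 [ 0.52748941 -0.12899     0.01261602] [-2.98412192  2.00568144  0.85715067] az -0.14797773234174785 tilt [0.00136533 0.00413926] F tool [-3.24605011 -1.54020855 -0.86796618]
tray0 frame [[ -35.67650283 -160.49461589]] stand frame [[-106.88336693 -151.45992286]]
tray [[ -33.60204133 -181.87553859]]
stand p [-105.72914646 -151.81737931] est tray yaw rel -0.021073079913413086 tool yaw rel -0.021677732341747857 finger y in tray -154.01154528001965
```

{"fn": "play_rows", "kwargs": {"steps": [0,0.012,0.006,0,0,0,-0.006,0,0.012,0.006,0,0,0,-0.006]}}

```text
time_s: 12.6
eef_pos: [0.5333, -0.1327, 0.0129]
eef_rot: [3.131, -0.2, 0.005]
wrist_force: [0.8, 0.5, 0.1]
grip_width: -0.0003
```

```bash
python3 st.py
python3 - <<'E'
from h import *
crop('side',(200,150,330,240),6,'pics/s10.png')
E
```

```text
12.6 [ 0.53330983 -0.13267668  0.01293002] [0.76484165 0.53173048 0.05418327] az -0.12763735600095016 tilt [0.00377312 0.00438728] F tool [ 0.69113495 -0.6245303  -0.05431643]
tray0 frame [[ -28.78699051 -160.55400894]] stand frame [[-100.64491791 -154.38407424]]
tray [[ -26.71300939 -181.9762674 ]]
stand p [ -99.49069744 -154.74153068] est tray yaw rel 0.021168943014747157 tool yaw rel -0.0013373560009501684 finger y in tray -152.60090465812408
```

View pics/s10.png

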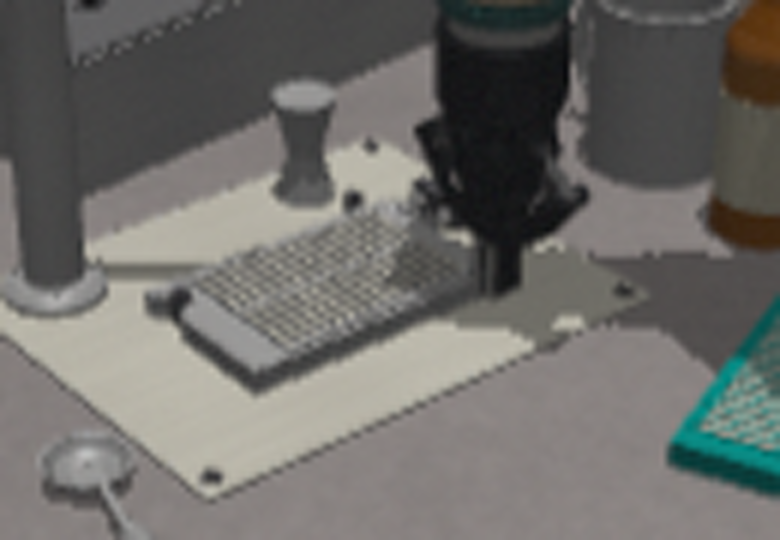

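Force dropped, so the clip seems to have snapped in. Next I press onto the stop and check the slot.

{"fn": "play_rows", "kwargs": {"steps": [0,0.01,0,0,0,0,0,0,0.01,0,0,0,0,0]}}

```text
time_s: 12.9
eef_pos: [0.5364, -0.1334, 0.0129]
eef_rot: [3.13, -0.201, 0.001]
wrist_force: [-6.9, 1.3, 4.8]
grip_width: 0.0001
```

```bash
python3 st.py
```

```text
12.9 [ 0.53638505 -0.13335289  0.01287771] [-6.89001202  1.29641131  4.83068762] az -0.12795483244366082 tilt [0.00121136 0.00512805] F tool [-6.99325876 -0.38178562 -4.84118399]
tray0 frame [[ -25.81808314 -159.50528723]] stand frame [[ -97.50901616 -154.66753217]]
tray [[ -23.73786317 -180.94537791]]
stand p [ -96.35479569 -155.02498861] est tray yaw rel 0.0433336265462145 tool yaw rel -0.0016548324436608253 finger y in tray -150.705362084303
```

{"fn": "play_rows", "kwargs": {"steps": [0,0.01,0,0,0,0,0,0,0.015,0,0,0,0,0]}}

```text
time_s: 13.15
eef_pos: [0.5364, -0.1334, 0.0128]
eef_rot: [3.128, -0.2, -0.014]
wrist_force: [-9.8, 1.7, 9.1]
grip_width: 0.0002
```

```bash
python3 st.py;  python3 - <<'E'
from h import *
m=np.mean([read_camera('side').astype(float) for _ in range(2)],0)
c=m[175:220,215:295]; cv2.imwrite('pics/s11.png',np.clip(cv2.resize(c,None,fx=9,fy=9,interpolation=cv2.INTER_CUBIC)*1.2,0,255).astype(np.uint8)[:,:,::-1])
m=np.mean([read_camera('top').astype(float) for _ in range(3)],0)[80:200,228:348]
rb=cv2.resize(m[:,:,0]-m[:,:,2],None,fx=5,fy=5,interpolation=cv2.INTER_CUBIC)
cv2.imwrite('pics/rb11.png',np.clip((rb+15)*6,0,255).astype(np.uint8))
cv2.imwrite('pics/t11.png',np.clip(cv2.resize(m,None,fx=5,fy=5,interpolation=cv2.INTER_CUBIC),0,255).astype(np.uint8)[:,:,::-1])
E
```

```text
13.15 [ 0.53635802 -0.13339506  0.01278886] [-9.75411405  1.67609904  9.09225805] az -0.1276920426673382 tilt [-0.00825144  0.00733649] F tool [-9.96283136 -0.35419428 -9.01319827]
tray0 frame [[ -25.81878641 -159.5553655 ]] stand frame [[ -97.530518   -154.71276488]]
tray [[ -23.73886689 -180.99545106]]
stand p [ -96.37629754 -155.07022132] est tray yaw rel 0.04314733834338554 tool yaw rel -0.0013920426673381947 finger y in tray -150.7688065920491
```

View pics/s11.png

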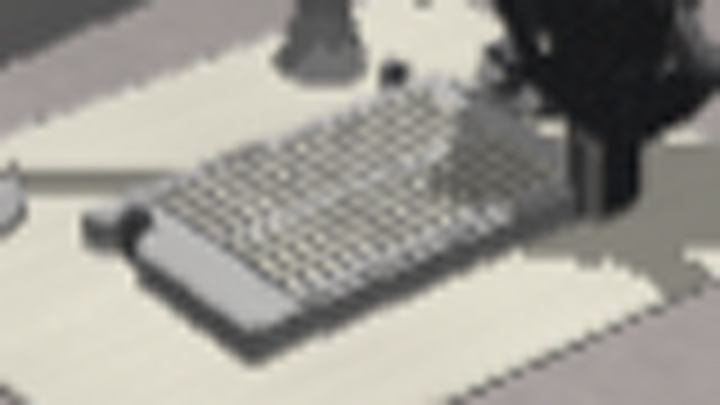

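View pics/rb11.png

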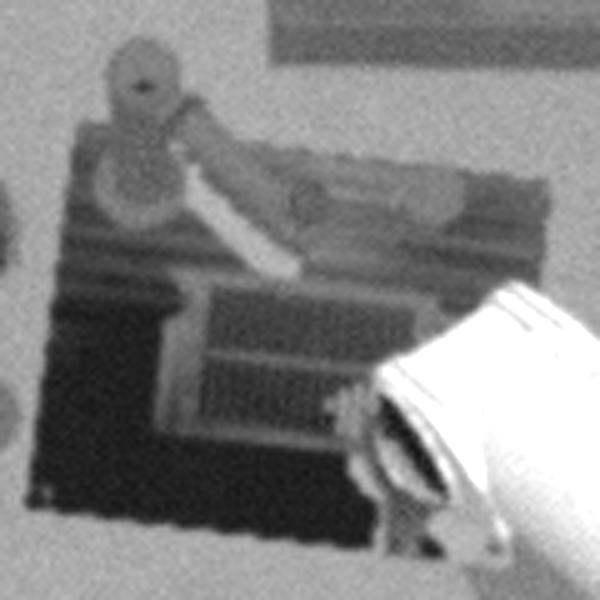

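View pics/t11.png

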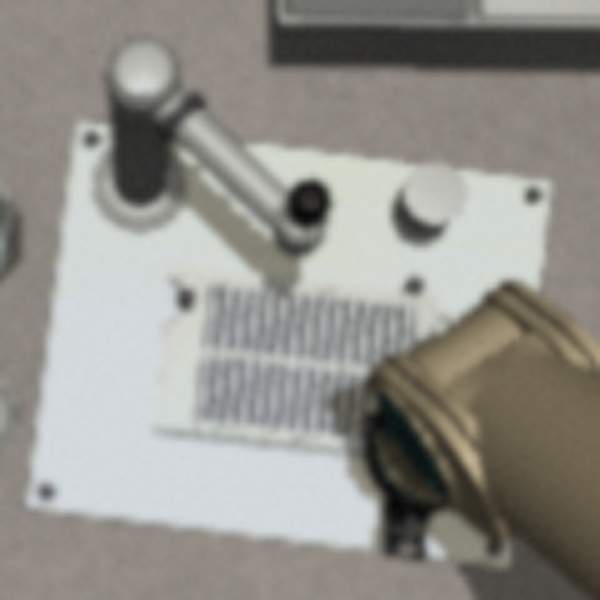

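{"fn": "play_rows", "kwargs": {"steps": [0,0.018,0,-0.004,0,0.004,0]}}

```text
time_s: 13.52
eef_pos: [0.5364, -0.1335, 0.0132]
eef_rot: [3.127, -0.199, -0.014]
wrist_force: [-7.4, 1.4, 0.3]
grip_width: 0.0002
```

```bash
python3 st.py
```

```text
13.525 [ 0.53636061 -0.13345144  0.01316064] [-7.42994935  1.42060181  0.33351261] az -0.12742622539604165 tilt [-0.00829664  0.00852398] F tool [-7.55274884 -0.46254788 -0.2748124 ]
tray0 frame [[ -25.78683195 -159.60188907]] stand frame [[ -97.52085013 -154.76837119]]
tray [[ -23.70719214 -181.04216552]]
stand p [ -96.36662966 -155.12582764] est tray yaw rel 0.04317944597005913 tool yaw rel -0.0011262253960416524 finger y in tray -150.82147202427868
```

{"fn": "play_rows", "kwargs": {"steps": [0,0.03,0,-0.003,0,0,0,0,0.03,0,-0.003,0,0,0]}}

```text
time_s: 13.78
eef_pos: [0.5414, -0.134, 0.0137]
eef_rot: [3.125, -0.198, -0.036]
wrist_force: [-17.6, 3.6, 12.6]
grip_width: 0.0
```

```bash
python3 st.py
```

```text
13.775 [ 0.54137152 -0.1340247   0.01373151] [-17.60405873   3.57705283  12.61477291] az -0.12680790578633172 tilt [-0.02206168  0.01117001] F tool [-18.18903621  -1.18540169 -12.23047305]
tray0 frame [[ -21.22813786 -157.44408078]] stand frame [[ -92.47764459 -154.70587086]]
tray [[ -19.13563333 -178.91174807]]
stand p [ -91.32342412 -155.06332731] est tray yaw rel 0.07937804097811418 tool yaw rel -0.0005079057863317249 finger y in tray -147.33360224734383
```

Run:
```python
from h import *
m=read_camera('side')
c=m[165:220,205:305]; cv2.imwrite('pics/s12.png',np.clip(cv2.resize(c,None,fx=8,fy=8,interpolation=cv2.INTER_CUBIC)*1.2,0,255).astype(np.uint8)[:,:,::-1])
print(get_obs()['wrist_force'])
```

```text
[-13.68289085   2.82037022  12.15512506]
```

View pics/s12.png

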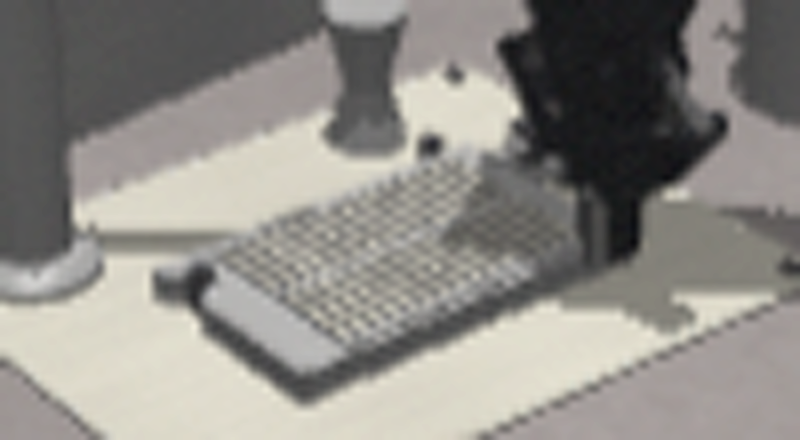

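I can't judge the fit with the hand in the way. I'll back off straight and look properly.

{"fn": "play_rows", "kwargs": {"steps": [0,-0.02,0,0,0,0,0,0,-0.06,0,0,0,0,0,0,-0.1,0,-0.02,0,0,0,0,-0.15,0,-0.1,0,0,0,0,-0.2,0,-0.15,0,0,0,0,0,0,0,0,0,0]}}

```text
time_s: 14.58
eef_pos: [0.4372, -0.1187, 0.0713]
eef_rot: [3.128, -0.198, -0.023]
wrist_force: [0.2, -0.1, -1.3]
grip_width: 0.0002
```

Run:
```python
from h import *
m=np.mean([read_camera('side').astype(float) for _ in range(3)],0)
c=m[165:220,205:305]; cv2.imwrite('pics/s13.png',np.clip(cv2.resize(c,None,fx=8,fy=8,interpolation=cv2.INTER_CUBIC)*1.2,0,255).astype(np.uint8)[:,:,::-1])
m=np.mean([read_camera('top').astype(float) for _ in range(4)],0)[80:200,228:348]
rb=cv2.resize(m[:,:,0]-m[:,:,2],None,fx=5,fy=5,interpolation=cv2.INTER_CUBIC)
cv2.imwrite('pics/rb13.png',np.clip((rb+15)*6,0,255).astype(np.uint8))
cv2.imwrite('pics/t13.png',np.clip(cv2.resize(m,None,fx=5,fy=5,interpolation=cv2.INTER_CUBIC),0,255).astype(np.uint8)[:,:,::-1])
```

```text
(no output)
```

View pics/s13.png

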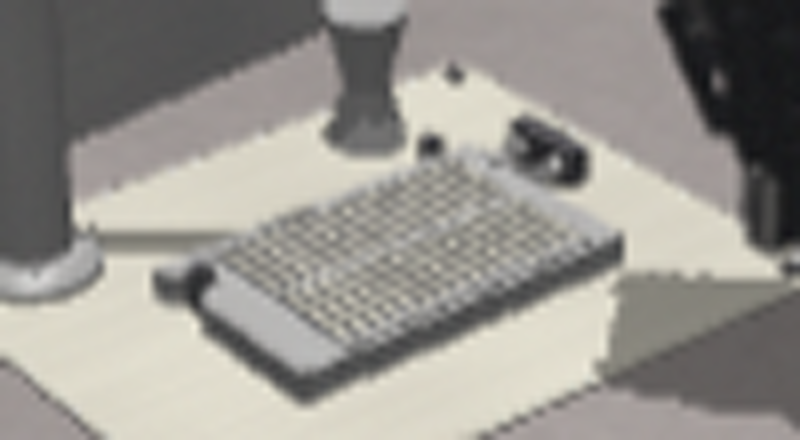

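View pics/rb13.png

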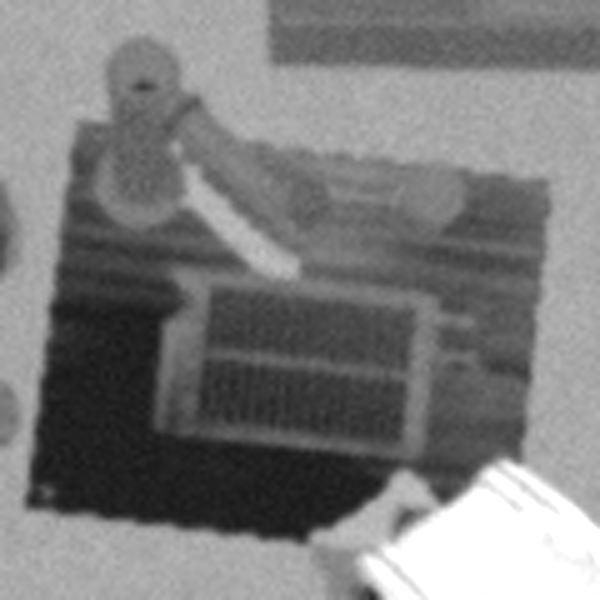

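View pics/t13.png

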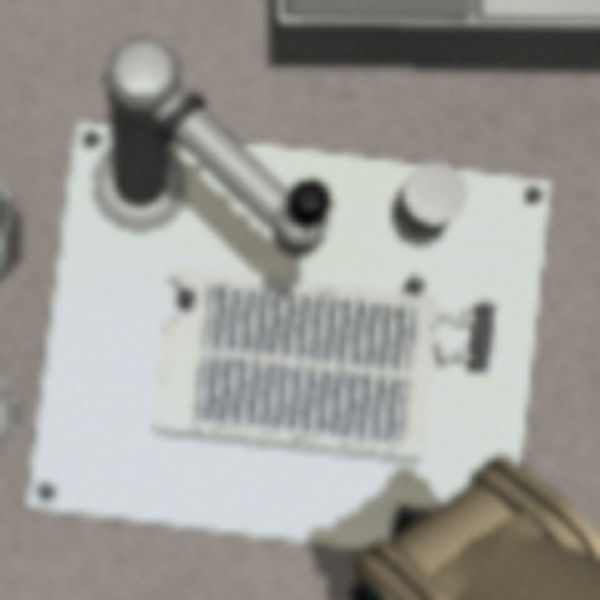

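```bash
python3 - <<'E'
from h import *
sth=-.1263
for nm,w in (('top',plane('top',f([(155,430),(425,458),(441,297),(173,270)]),.020)),('side',plane('side',np.array([(307,388),(622,238),(470,150),(160,266)])/8.+[205,165]-.45,.02))):
    o,th,e=fit(TR,w[:,:2]); print(nm,o,th,th-sth,e*1000)
    for P in ([.6515,.0083],):
        print('peg in tray frame',T2(0,0,-th,np.array(P)-o)*1000)
# pegs afresh in each view
for n,ps in (('top',f([(186,298),(414,287)])),('side',np.array([(201,275),(430,140)])/8.+[205,165]-.45)):
    w=plane(n,ps,.027)[:,:2]; d=w[1]-w[0]; print(n,w,'len',np.linalg.norm(d),'stand yaw',np.arctan2(d[1],d[0])-np.arctan2(-150,28))
    # predicted tray edges
E
python3 - <<'E'
from h import *
# predicted home corners drawn
o,th=np.array([.6515,.0083]),-.1263
P=T2(*o,th,TR)
print('top',((proj('top',np.c_[P,[.02]*4])-[228,80]+.4)*5).round(), 'side',((proj('side',np.c_[P,[.02]*4])-[205,165]+.45)*8).round())
E
```

```text
top [0.6504408  0.00701305] -0.10299275990606578 0.023307240093934214 [0.92245659 1.32293056 0.49547881 1.71082277]
peg in tray frame [[0.92127587 1.38902422]]
side [0.6466033  0.01176318] -0.12147605646160897 0.004823943538391023 [5.45081949 3.52098549 2.90661576 6.44881599]
peg in tray frame [[ 5.28027418 -2.84428851]]
top [[ 0.65185243  0.00762497]
 [ 0.65982889 -0.1433857 ]] len 0.15122119257906355 stand yaw -0.1317713282794699
side [[ 0.64501995  0.01506509]
 [ 0.6583601  -0.13989539]] len 0.1555336275153511 stand yaw -0.0986670729274477
top [[150. 429.]
 [420. 464.]
 [439. 301.]
 [171. 266.]] side [[300. 374.]
 [626. 234.]
 [471. 142.]
 [153. 266.]]
```

Run:
```python
from h import *
m=np.mean([read_camera('top').astype(float) for _ in range(4)],0); np.save('topF.npy',m)
a=np.load('top1.npy')
c=[np.clip(cv2.resize(x[128:180,300:335],None,fx=10,fy=10,interpolation=cv2.INTER_CUBIC)*1.0,0,255) for x in (a,m)]
cv2.imwrite('pics/clipt.png',np.hstack(c).astype(np.uint8)[:,:,::-1])
s=np.mean([read_camera('side').astype(float) for _ in range(4)],0); np.save('sideF.npy',s)
a=np.load('side1.npy')
c=[np.clip(cv2.resize(x[170:205,250:290],None,fx=10,fy=10,interpolation=cv2.INTER_CUBIC)*1.3,0,255) for x in (a,s)]
cv2.imwrite('pics/clips.png',np.hstack(c).astype(np.uint8)[:,:,::-1])
```

```text
(no output)
```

View pics/clipt.png

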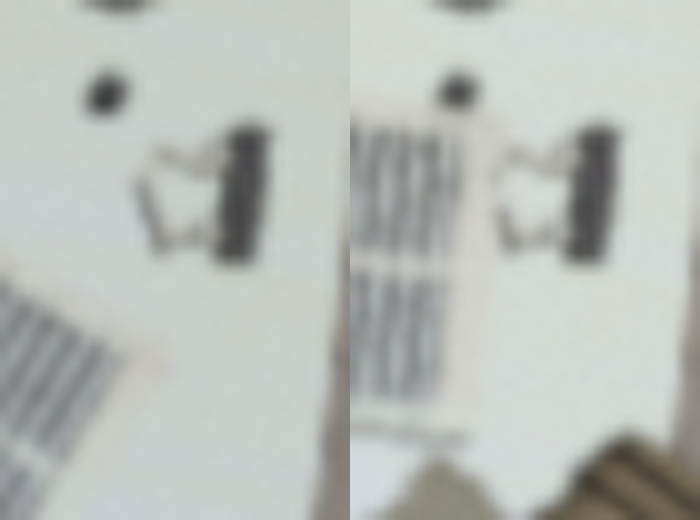

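View pics/clips.png

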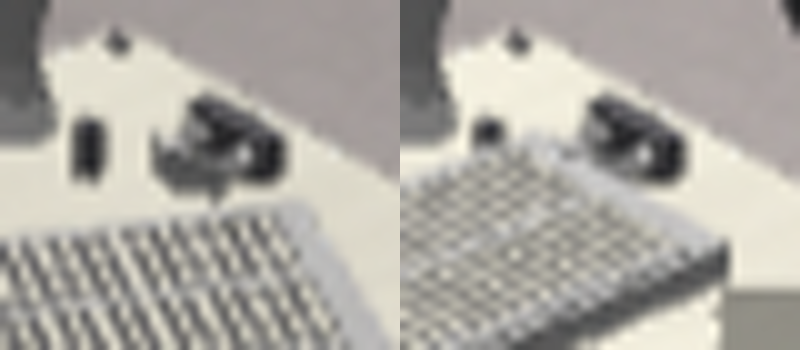

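The clip is back in its free position with its nose in the notch, and the tray's back edge is at the stop peg. I'll withdraw up and check the bystanders.

{"fn": "play_rows", "kwargs": {"steps": [0,-0.05,0,-0.2,0,0,0,0,0,0,-0.2,0,0,0,0,0,0,-0.1,0,0,0,0,0,0,0,0,0,0,0,0,0,0,0,0,0]}}

```text
time_s: 15.95
eef_pos: [0.4298, -0.1168, 0.1715]
eef_rot: [3.13, -0.198, -0.028]
wrist_force: [-0.1, 0.4, -0.0]
grip_width: 0.0
```

Run:
```python
from h import *
a=np.load('top1.npy'); m=np.mean([read_camera('top').astype(float) for _ in range(4)],0)
d=np.abs(a-m).max(2); cv2.imwrite('pics/diff.png',np.clip(d*4,0,255).astype(np.uint8))
crop('top',(228,80,348,200),5,'pics/tF.png',np.clip(m,0,255).astype(np.uint8)); print(get_obs()['eef_pos'],get_obs()['time_s'])
```

```text
[ 0.42978773 -0.11642202  0.17126551] 16.15
```

View pics/diff.png

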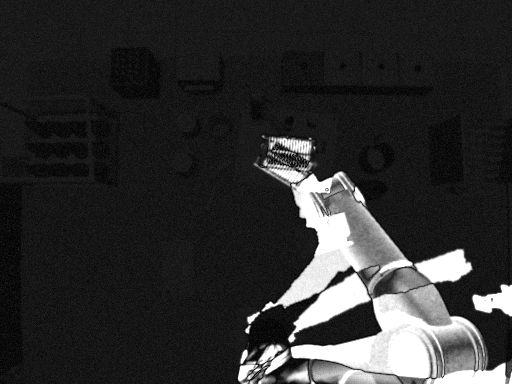

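View pics/tF.png

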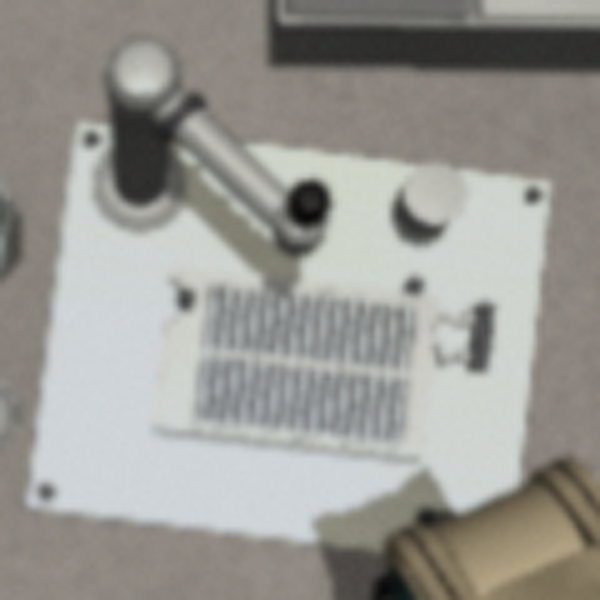

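```bash
python3 -c "
from bench import *
print(finish_job())"
```

```text
the job is handed in; nothing more can be done
None
```

The tray is on the pivot peg, turned home past the clip and resting against the stop peg. I handed the job in at about 16 s, with the arm clear of everything.

**What I did**
- **Lengthwise push:** I pushed the tray about 22 mm until the slot bottomed on the peg. The force rose to about 6 N with no further movement, and both camera views put the tray's origin within about 1 mm of the peg.
- **Turn:** I pushed the near edge by the free corner round in an arc. The force peaked at about 6 N on the clip and then dropped as the clip snapped in.
- **Press:** I pressed the back edge against the stop peg and let go. The last reading was about 18 N horizontally, or 22 N including the vertical part.

**What the last checks showed**
- The clip is back at its free position with its nose in the notch, and the stop peg is against the back edge.
- Comparing the start and end top pictures, only the tray and the arm have changed.

**What disagreed**
- **Tray yaw:** The top view fits the tray about 0.02 rad past parallel, and the side view about 0.005 rad. I put this down to slot play and picking error.
- **Tray position:** The top view put the peg within 2 mm of the tray's origin. The side view was looser, about 5 mm off, with 3–6 mm fit errors.
- **Final press:** The measured tool position crept about 5 mm at roughly 18 N. The tray looked unmoved in the pictures, so I think the fingers gave a little, but I could not confirm it.
- **Force limit:** I only read the force at the end of each move, so a brief peak above 22 N could have gone unseen.

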